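# Lock a slotted hexagon bar in the drilling fixture

## Robot

A 7-joint arm with a two-finger parallel gripper is mounted at the origin on a cart in front of the work surface, level with it; the furniture and walls round the work are solid. World frame = base frame: x ahead of the robot, y to its left, z up, the work surface at z = 0. Lengths are in m, angles in rad, forces in N, time in s.
With the tool pointing down it reaches from about 0.375 to 0.925 m from the base axis. Payload 3.1 kg.
Tool frame: the origin (TCP) lies between the finger pads; the fingertips stand 19 mm ahead of it and the grasp point (between the pads) is the TCP; z points along the fingers, y is the line along which they close (so a half turn about z gives the same grasp; the last joint's range is limited). The gripper opens to 85 mm and grips with 20 to 120 N. Pads are 22 mm wide; open, the fingers measure 114 mm over their backs; the gripper's body (76 mm by 85 mm) begins 54 mm behind the grasp point. The pads swing forward as they close: fully open they stand 13 mm farther back than shut.
Start: joints at [1.125, 0.383, 0.044, 1.598, -0.018, 1.161, -0.05], TCP at [0.222, -0.611, 0.25] pointing down, gripper open.
Joint ranges: [-2.61, 2.61], [-0.41, 2.15], [-1.48, 1.57], [0, 2.5], [-1.57, 4.71], [0.05, 1.97], [-2.85, 2.85]. Speed limits (rad/s): [2.79, 2.79, 3.14, 3.14, 3.14, 3.14, 3.14].

## Interface

Orientations are given as a unit quaternion [x, y, z, w].
In Python, from bench import move_ptp, movel, move_j, move_gripper, pause, inverse_kinematics, read_camera, camera_params, MotionError, sign_off, look_for, tip_of, read_time_s, read_qpos, read_joint_vel, read_effort, read_eef_pos, read_tcp_rot, read_ft_force, read_ft_torque, read_finger_gap, read_grasp_force gives the robot as it stands. Calls block until the motion is done:
- move_ptp(position, orientation): joint-space move of the TCP to a pose.
- movel(position, orientation=None, speed=0.15): straight line of the TCP; orientation=None keeps the orientation; speed is the mean speed in m/s.
- move_j(angles): joint-space move.
- move_gripper(opening, effort=None): finger opening in m; effort is the grip in N (None keeps the last); returns when the fingers have stopped.
- pause(seconds).
- inverse_kinematics(position, orientation): joint angles nearest the present ones, or None.
- read_camera(name): name is "side" or "top"; returns the picture (480x640x3 uint8, red, green, blue); there is no depth.
- camera_params(name): a dict with "K" (3x3 intrinsics, pixels), "camera_from_world" (4x4, takes a point from world to camera coordinates). Camera axes: x right, y down, z forward; pixel columns grow to the right and rows downward; lengths in m; the calibration is good to about 2 mm. A picture is of the moment at which its call begins. camera_params takes no time and is no camera call.
A pose or a line that the arm cannot do raises MotionError and nothing moves.
- sign_off(): hands the job in; it is judged then, once.
Trained networks look in the newest picture that a camera, given by its name, has taken for a name from the list of things; names that differ only in an ending like _2 or _b are one class to them, and where a whole thing is asked for, a point or a joint stands for the part that bears it (a point fixed in the world has none). Each returns a list of dicts, best first, with "confidence" (0 to 1); they miss things now and then, are a little off and sometimes report something else, mostly with a low value. They report only what shows in the picture. A call takes as long as a camera call.
- look_for(camera, name): "at" ([column, row] in pixels, amid what is visible of it).
- tip_of(camera, name): "at" ([column, row] in pixels: a listed point, or the origin of a listed thing).
Readings, each from a call of its own:
- read_time_s(): time.
- read_qpos(): joint angles.
- read_joint_vel(): joint speeds.
- read_effort(): joint torques, N m.
- read_eef_pos(): TCP position.
- read_tcp_rot(): TCP orientation.
- read_ft_force(): force on the tool from outside, world axes, zero at the start.
- read_ft_torque(): the same for the moment, N m.
- read_finger_gap(): finger opening in m.
- read_grasp_force(): force on a finger pad.
Only numpy, scipy, OpenCV 4.12 (cv2) and the standard library are available. Lean on these libraries where they do the work, as an engineer would, in place of code of your own. Each camera call takes 0.05 s, during which the arm holds its last target. There are 200 camera calls.

## Task

Roll the loose aluminium hexagon bar over until its flat with the milled slot faces up, and lay it in the two saddles of the drilling fixture with the slot on top and midway between them. Then swing the fixture's hinged locating arm fully down by its ball knob so that the key under it drops into the slot, and let go.

Things in the scene. Friction and masses are not known exactly. Their poses are not given: they have to be found in the camera images.
- bar (a point): centre of the loose bare-aluminium hexagon bar: 40 mm across flats, 46 across corners, 130 long, 0.42 kg. Its y runs along the bar, its z points out through the middle of the slotted flat. It starts lying on a flat on the bench with the slotted flat 120 degrees from up. Level sides are corners: it grips firmly on two opposite flats with the gripper leaning 30 degrees about the bar's axis, either way.
- slot (a point): middle of the slotted flat of the bar, 20 mm from the bar's centre, same axes. At the start it faces obliquely down to the robot's left, hidden from above. The slot is 50 mm long along the bar, 14 mm wide, 8 mm deep, in the middle of the flat. Turning the bar by one flat (60 degrees) is a lean of the gripper from 30 degrees one way to 30 degrees the other.
- seat (a point): where the bar's centre belongs, 50 mm above the bench, midway between the two dark steel saddles; x, y, z are the fixture's axes, z up; the bar lies along y (either way round). The saddles are 14 mm thick, at 52 mm either side along y; floor 20 mm below this point, cheeks sloping along the bar's lower flats. The 90 mm between them are free down to the plate, for the fingers.
- fixture: the drilling fixture, fixed to the bench; origin on the bench under the seat, z up, y along the bar's place. Grey base plate 100 mm (x) by 214 mm (y, from -88 to +126), 12 mm thick; grey hinge lugs to 88 mm high at its +y end.
- latch_hinge (a point): centre of the hinge pin of the steel locating arm, 92 mm from the seat along the fixture's +y and 27 mm above it; the pin runs along the fixture's x. The key under the arm, over the middle of the bar when shut, is 20 mm long and 8 mm wide and reaches 7 mm into the slot.
- latch_knob (a point): centre of the black ball knob, 22 mm diameter, on the locating arm, on a 7 mm stem. With the arm fully down it lies 110 mm from the hinge pin towards the fixture's -y and 30 mm above the pin (114 mm from it in all), over the bar's middle line.
- latch (a joint): angle of the locating arm, rad: 0 = fully down, level along the bar; about 1.57 = upright, growing as it swings away from the bar; it starts between 1.55 and 1.95. The hinge is stiff and stays where it is left (about 2 to 3 N at the knob moves it). If the slot is not on top the arm stops about 0.07 short.

How it is judged:
By the outcome, as a careful person would: the job done as asked, in the order asked, and still so for the second after the job is handed in, with the robot touching nothing.
It also fails if it takes over 72 s, if anything falls off the work surface, if the arm or the gripper's body presses on something with over 40 N, if the wrist force passes 120 N, or if a joint passes its speed limit or range.

## Working session

There is one attempt and no reset: what is moved stays moved. The work goes in short steps, each a Python script; the robot and the scene stay as the last script left them, time stands still between calls to the robot, and variables do not carry over. Pictures are saved under pics/ and viewed, at most 10 in all, crops included, and the job is handed in when it is done.

```bash
mkdir -p pics; ls
cat > m.py <<'E'
import cv2,json
from bench import *
for c in("side","top"):
    im=read_camera(c); cv2.imwrite(f"pics/{c}0.png",im[...,::-1])
    p=camera_params(c); print(c,p)
    for n in("bar","fixture","latch_hinge","latch_knob","seat","slot"):
        print(n,"tip",[(d["at"],round(d["confidence"],2)) for d in tip_of(c,n)[:2]],"look",[(d["at"],round(d["confidence"],2)) for d in look_for(c,n)[:2]])
print(read_time_s(),read_tcp_rot())
E
python3 m.py
```

```text
pics
side {'K': array([[488.87825881,   0.        , 328.06119317],
       [  0.        , 488.87825881, 241.35077627],
       [  0.        ,   0.        ,   1.        ]]), 'camera_from_world': array([[-0.95741466, -0.28846563, -0.01203113,  0.54190379],
       [-0.16777835,  0.58980052, -0.7899277 ,  0.15931282],
       [ 0.23496296, -0.75426979, -0.61308196,  0.78369317],
       [ 0.        ,  0.        ,  0.        ,  1.        ]])}
bar tip [([343.2, 212.9], 0.68)] look [([343.1, 214.0], 0.97)]
fixture tip [] look [([321.4, 359.8], 0.96), ([344.2, 212.3], 0.35)]
latch_hinge tip [([351.4, 341.9], 0.62)] look [([320.9, 357.4], 0.78)]
latch_knob tip [([404.6, 313.8], 0.8)] look [([379.4, 312.6], 0.65)]
seat tip [([296.9, 339.8], 0.64)] look [([321.2, 358.8], 0.84), ([343.3, 209.9], 0.52)]
slot tip [([339.2, 219.9], 0.76)] look [([344.6, 211.8], 0.86), ([320.8, 356.9], 0.35)]
top {'K': array([[542.82654416,   0.        , 316.63849857],
       [  0.        , 542.82654416, 250.63676975],
       [  0.        ,   0.        ,   1.        ]]), 'camera_from_world': array([[ 0.00500791, -0.99944642, -0.03289021,  0.01713191],
       [-0.98329509,  0.00106287, -0.18201548,  0.56675433],
       [ 0.18194968,  0.0332523 , -0.98274544,  0.98888048],
       [ 0.        ,  0.        ,  0.        ,  1.        ]])}
bar tip [([414.7, 241.5], 0.91), ([409.4, 244.0], 0.58)] look [([221.1, 271.6], 0.7), ([416.2, 244.8], 0.66)]
fixture tip [([223.5, 260.6], 0.59), ([410.3, 243.5], 0.16)] look [([221.6, 271.3], 0.58), ([417.8, 245.2], 0.4)]
latch_hinge tip [([211.0, 301.8], 0.56)] look [([224.6, 272.7], 0.73)]
latch_knob tip [([192.1, 335.9], 0.9)] look [([195.6, 314.8], 0.83)]
seat tip [([220.7, 253.7], 0.87)] look [([223.3, 271.0], 0.92)]
slot tip [([409.6, 243.7], 0.84)] look [([419.5, 244.0], 0.77)]
1.3 [ 9.84917168e-01  1.73026502e-01  3.02343192e-05 -1.39323987e-05]
```

View pics/top0.png

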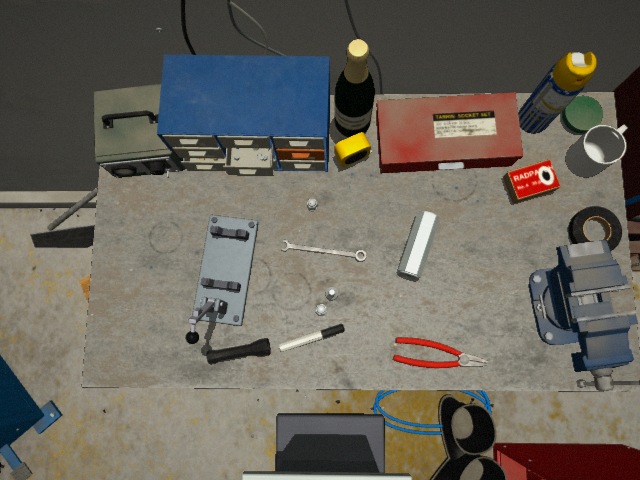

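View pics/side0.png

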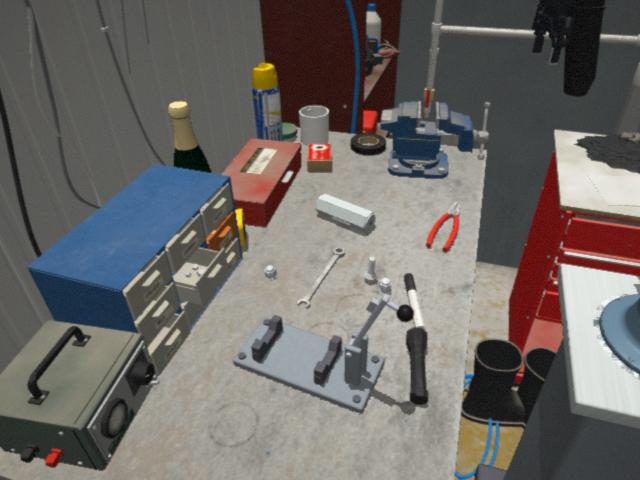

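```bash
cat > h.py <<'E'
import numpy as np,cv2
from scipy.optimize import least_squares
from scipy.spatial.transform import Rotation as R
from bench import *
P={c:camera_params(c) for c in("side","top")}
def proj(c,X):
    X=np.atleast_2d(X); p=P[c]; T=p["camera_from_world"]
    u=(X@T[:3,:3].T+T[:3,3])@p["K"].T
    return u[:,:2]/u[:,2:]
def onplane(c,px,z):
    p=P[c];T=p["camera_from_world"];d=T[:3,:3].T@np.linalg.solve(p["K"],[*px,1]);o=-T[:3,:3].T@T[:3,3]
    return o+d*(z-o[2])/d[2]
def tri(a,b):
    M=[P[c]["K"]@P[c]["camera_from_world"][:3] for c in("side","top")]
    X=cv2.triangulatePoints(M[0],M[1],np.array(a,float),np.array(b,float))[:,0];return X[:3]/X[3]
E
python3 - <<'E'
from h import *
np.set_printoptions(precision=4,suppress=True)
for n,a,b in [("bar",[343.2,212.9],[414.7,241.5]),("hinge",[351.4,341.9],[211,301.8]),("knob",[404.6,313.8],[192.1,335.9]),("seat",[296.9,339.8],[220.7,253.7]),("slot",[339.2,219.9],[409.6,243.7])]:
    X=tri(a,b);print(n,X,proj("side",X)-a,proj("top",X)-b)
print(onplane("top",[220.7,253.7],.05),onplane("side",[296.9,339.8],.05),onplane("top",[414.7,241.5],.02),onplane("side",[343.2,212.9],.02),onplane("top",[211,301.8],.077),onplane("side",[351.4,341.9],.077))
E
```

```text
bar [ 0.5875 -0.1737  0.0245] [[-1.3614 -0.3094]] [[0.1702 1.2097]]
hinge [0.4663 0.2115 0.0825] [[0.6324 0.125 ]] [[-0.0405 -0.3953]]
knob [0.3997 0.221  0.1681] [[-1.3754 -0.2428]] [[0.035  0.8488]]
seat [0.5576 0.203  0.0499] [[-3.0193 -0.7276]] [[0.3004 1.9202]]
slot [ 0.5894 -0.1652  0.0105] [[0.649  0.1421]] [[-0.0843 -0.5706]]
[0.5613 0.2037 0.05  ] [0.5527 0.2032 0.05  ] [ 0.5908 -0.1741  0.02  ] [ 0.5861 -0.1797  0.02  ] [0.466  0.2126 0.077 ] [0.4683 0.207  0.077 ]
```

The top view shows the fixture at about (225,270), with its hinge end towards the robot and the knob at (192,336). The bar is at (417,245), running (407,275)→(430,212). I'll make one zoomed composite to refine the axes.

Run:
```python
import cv2,numpy as np
t=cv2.imread("pics/top0.png");s=cv2.imread("pics/side0.png")
f=lambda i,x,y,w,h,W,H:cv2.resize(i[y:y+h,x:x+w],(W,H),interpolation=cv2.INTER_CUBIC)
a=np.hstack([f(t,180,205,100,75,400,300),f(t,180,265,100,75,400,300)])
b=np.hstack([f(s,225,285,200,150,400,300)[:, :400],f(t,385,205,60,80,225,300),f(s,310,185,70,60,175,150).repeat(2,0)])
cv2.imwrite("pics/z.png",np.vstack([a,b]))
```

```text
(no output)
```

View pics/z.png

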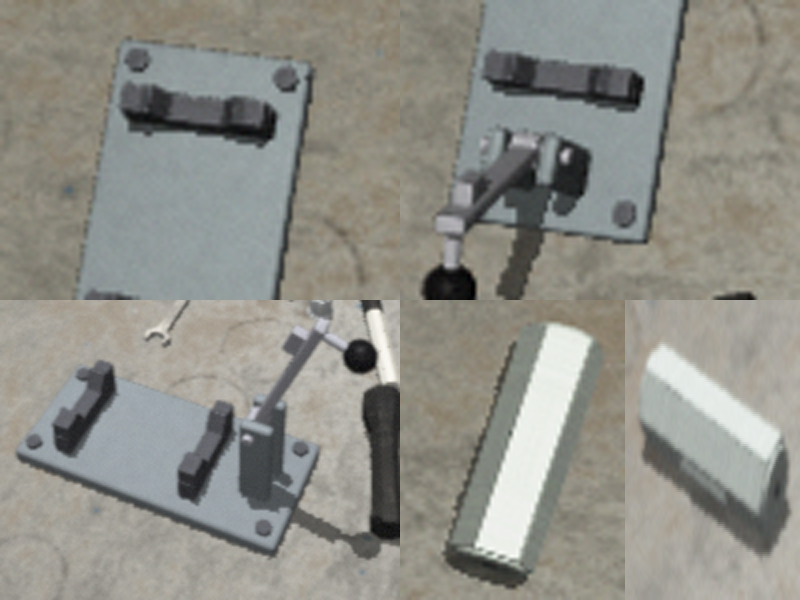

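The composite shows the plate corners, the bar's white top flat, and the slot's edge on the bar's lower left face at side pixel (341,221). That matches the description. Next I'll fit both poses.

Run:
```python
from h import *
np.set_printoptions(precision=4,suppress=True)
def fit(obs,x0,n):
    def res(p):
        r=[]
        for c,X,px,w in obs:
            W=R.from_euler("z",p[2]).apply(X)+[p[0],p[1],0]
            r+=list(w*(proj(c,W)[0]-px))
        return np.array(r)
    s=least_squares(res,x0,loss="soft_l1");print(n,s.x,np.degrees(s.x[2]));print(res(s.x).reshape(-1,2));return s.x
z=.012
f=fit([("top",[.05,-.088,z],[210,215],1),("top",[-.05,-.088,z],[257.75,222],1),("top",[-.05,.126,z],[242,325.25],1),("top",[.05,.126,z],[192.3,319],.5),
("side",[.05,-.088,z],[233.5,361],1),("side",[-.05,-.088,z],[262.5,322.5],1),("side",[-.05,.126,z],[384,359],1),("side",[.05,.126,z],[361,410.5],1),
("top",[0,.092,.077],[211,301.8],.5),("side",[0,.092,.077],[351.4,341.9],.5),("top",[0,0,.05],[220.7,253.7],.5),("side",[0,0,.05],[296.9,339.8],.5)],[.56,.2,3.05],"fix")
# bar: local y along bar pointing away (world +x-ish): local x to right
w=.0115;L=.065;z=.04
b=fit([("top",[-w,L,z],[422.3,211.7],1),("top",[w,L,z],[435.1,214.3],1),("top",[w,-L,z],[417.8,273.8],1),("top",[-w,-L,z],[404.7,271.1],1),
("side",[-w,L,z],[318,202],.7),("side",[w,L,z],[324,194],.7),("side",[w,-L,z],[373.2,212.4],.7),("side",[-w,-L,z],[364.8,219],.7)],[.59,-.17,-1.9],"bar")
h=np.array([f[0],f[1],0])+R.from_euler("z",f[2]).apply([0,.092,.077])
# latch angle
for p in(tri([404.6,313.8],[192.1,335.9]),):
    d=R.from_euler("z",-f[2]).apply(p-h);print("knob local",d, "r",np.linalg.norm(d[1:]),"angle",np.pi-np.arctan2(d[2],d[1])-np.arctan2(30,110))
```

```text
fix [0.5559 0.2014 1.4438] 82.72298375840964
[[-1.4615 -0.7193]
 [-0.7665 -1.7975]
 [-1.5587  0.7825]
 [-0.9659  0.1723]
 [-3.0276 -0.5115]
 [ 0.8159 -6.0677]
 [ 0.6924 -1.8686]
 [ 0.3073 -0.4268]
 [-0.1176  0.3606]
 [ 0.6887  1.8864]
 [ 0.5587  1.3733]
 [-0.8057 -0.6845]]
bar [ 0.5841 -0.1808 -1.8865] -108.09026056141742
[[ 1.2202 -1.6588]
 [-0.1975 -0.7501]
 [-1.9059  2.5453]
 [-0.3826  1.5429]
 [-1.261  -2.7271]
 [-1.1418 -0.4491]
 [ 0.3095 -0.2215]
 [ 2.1462 -1.126 ]]
knob local [-0.0003  0.0655  0.0911] r 0.11222333671487841 angle 1.9274385142523278
```

```bash
cat >> h.py <<'E'
np.set_printoptions(precision=4,suppress=True)
SG=-1
def ori(yaw,lean,sg=None):
    """tool x along +-(bar axis at yaw), leaning about the axis"""
    sg=SG if sg is None else sg
    a=np.array([np.cos(yaw),np.sin(yaw),0]); x=sg*a; z=np.array([0,0,-1.]); y=np.cross(z,x)
    return R.from_rotvec(a*np.radians(lean))*R.from_matrix(np.c_[x,y,z])
def pose(c,yaw,lean,back=0,sg=None):
    o=ori(yaw,lean,sg); return np.array(c)-back*o.apply([0,0,1]),o.as_quat()
AF=np.radians(172.72-180); FIX=np.array([.5559,.2014,0])
AB=np.radians(-18.1); BAR=np.array([.586,-.178,.02])
E
python3 - <<'E'
from h import *
for sg in(1,-1):
    for n,c,y in(("bar",BAR,AB),("seat",FIX+[0,0,.05],AF),("knob",np.array([.40,.22,.168]),AF)):
        for l in((-30,30) if n!="knob" else (0,)):
            for b in(.014,.08):
                print(sg,n,l,b,inverse_kinematics(*pose(c,y,l,b,sg)))
E
```

```text
1 bar -30 0.014 [ 0.0719  0.6818 -0.1209  1.7585  0.6803  1.0205 -2.3737]
1 bar -30 0.08 [ 0.1329  0.6226 -0.264   1.7214  0.6945  1.1613 -2.3854]
1 bar 30 0.014 [ 0.6453  0.6799 -0.2036  1.7709 -0.5215  0.8635 -1.031 ]
1 bar 30 0.08 [ 0.6675  0.6012 -0.168   1.7448 -0.5083  0.9817 -1.0388]
1 seat -30 0.014 [-1.1199  0.8236  0.7021  1.6749 -0.09    1.1182 -2.1575]
1 seat -30 0.08 [-0.9957  0.7007  0.4819  1.5958  0.0978  1.2518 -2.3065]
1 seat 30 0.014 [ 0.248   0.548  -0.4767  1.9863 -0.5016  0.5654 -1.4329]
1 seat 30 0.08 [ 0.282   0.4284 -0.4407  1.9879 -0.5251  0.7009 -1.4146]
1 knob 0 0.014 [ 0.5115  0.2977 -1.2095  2.0707  0.3345  0.9893 -2.5693]
1 knob 0 0.08 [ 0.659   0.1717 -1.315   2.0026  0.1863  1.1022 -2.4352]
-1 bar -30 0.014 [ 0.3501  0.7384 -0.4829  1.7435  0.9016  1.1602  0.6364]
-1 bar -30 0.08 [ 0.3321  0.6737 -0.5295  1.7107  0.8397  1.2547  0.6683]
-1 bar 30 0.014 [ 0.9322  0.7573 -0.5791  1.756  -0.1815  0.8113  1.8578]
-1 bar 30 0.08 [ 0.9772  0.6748 -0.5761  1.7285 -0.2096  0.9297  1.8803]
-1 seat -30 0.014 [-0.0257  0.8857 -0.8457  1.6151  0.9199  1.5009  0.2706]
-1 seat -30 0.08 [-0.0178  0.886  -0.9583  1.5404  0.9232  1.6346  0.2686]
-1 seat 30 0.014 [ 0.2647  0.5526 -0.4968  1.9855 -0.4813  0.5617  1.6926]
-1 seat 30 0.08 [ 0.4017  0.458  -0.5832  1.9824 -0.4225  0.68    1.6464]
-1 knob 0 0.014 [ 0.5417  0.321  -1.2509  2.0701  0.3642  0.9986  0.547 ]
-1 knob 0 0.08 [ 0.7113  0.2101 -1.3881  2.0018  0.2308  1.1118  0.6672]
```

```bash
cat >> h.py <<'E'
def guarded(c,yaw,lean,b0,b1,up=0.,lim=4.,step=.003):
    """advance along the tool axis from back=b0 to b1, stopping on contact; up shifts away from the lower finger"""
    o=ori(yaw,lean); n=o.apply([0,1,0]); n=n*np.sign(n[2])
    f0=read_ft_force(); b=b0
    while b>b1+1e-6:
        b=max(b1,b-step); p,q=pose(np.array(c)+up*n,yaw,lean,b); movel(p,q,speed=.06)
        f=np.linalg.norm(np.array(read_ft_force())-f0)
        if f>lim: print("contact",b,f); b+=.002; p,q=pose(np.array(c)+up*n,yaw,lean,b); movel(p,q); break
    return b
def grasp(c,yaw,lean,back,effort=70):
    p,q=pose(np.array(c)+[0,0,.02],yaw,lean,.09); move_ptp(p,q); move_gripper(.056,effort)
    o=ori(yaw,lean); n=o.apply([0,1,0]); n=n*np.sign(n[2])
    movel(pose(np.array(c)+.003*n,yaw,lean,.045)[0],q)
    b=guarded(c,yaw,lean,.024,back,up=.003)
    move_gripper(.047,effort); movel(pose(c,yaw,lean,b)[0],q); move_gripper(.03,effort)
    print("back",b,"gap",read_finger_gap(),"grip",read_grasp_force(),"ft",read_ft_force(),"t",read_time_s())
    return b
E
python3 - <<'E'
from h import *
c=BAR-.040*np.array([np.cos(AB),np.sin(AB),0])
b=grasp(c,AB,-30,.013)
print(read_eef_pos())
p,q=pose(c+[0,0,.05],AB,-30,b); movel(p,q)
print(read_finger_gap(),read_grasp_force(),read_ft_force(),read_ft_torque(),read_time_s())
cv2.imwrite("pics/side1.png",read_camera("side")[...,::-1][150:390,200:520].repeat(2,0).repeat(2,1))
E
```

```text
back 0.013 gap 0.03808241697580614 grip 71.76442176103592 ft [-2.4356 -0.4966  6.1415] t 6.4917
[ 0.5496 -0.1612  0.0331]
0.03847507939352481 70.8344654738903 [ 0.0801  0.3263 -4.5849] [ 0.9902 -0.0856 -0.0374] 6.975
```

View pics/side1.png

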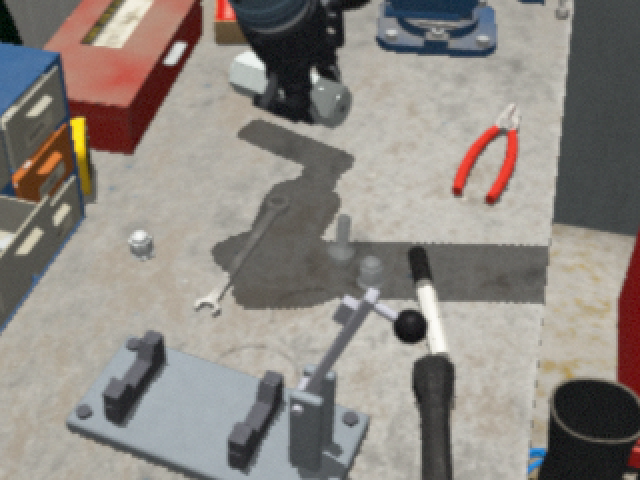

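```bash
cat >> h.py <<'E'
def lower(x,y,yaw,lean,b,z0,zmin,lim=4.,step=.0015):
    """lower a held bar until it bears; returns bar-centre height command"""
    movel(*pose([x,y,z0],yaw,lean,b)); pause(.1); f0=read_ft_force()[2]; z=z0
    while z>zmin:
        z-=step; movel(pose([x,y,z],yaw,lean,b)[0],speed=.05)
        f=read_ft_force()[2]-f0
        if f>lim: break
    print("down at",z,"f",f,read_ft_force(),read_eef_pos()); return z
E
python3 - <<'E'
from h import *
c=BAR-.040*np.array([np.cos(AB),np.sin(AB),0]); b=.0145
movel(*pose(c+[0,0,.05],AB,0,b)); movel(*pose(c+[0,0,.05],AB,30,b))
z=lower(c[0],c[1],AB,30,b,.028,.016,lim=5.)
print(read_ft_torque(),read_finger_gap())
move_gripper(.047)
p,q=pose([c[0],c[1],z],AB,30,.09); movel(p,q); 
move_ptp(*pose([c[0],c[1],.12],AB,-30,.12)); 
print(read_time_s())
for cam in("side","top"):
    im=read_camera(cam); cv2.imwrite(f"pics/{cam}2.png",im[...,::-1])
    print(cam,[(d["at"],round(d["confidence"],2)) for d in tip_of(cam,"bar")[:2]],[(d["at"],round(d["confidence"],2)) for d in tip_of(cam,"slot")[:2]])
t=cv2.imread("pics/top2.png");s=cv2.imread("pics/side2.png")
cv2.imwrite("pics/z2.png",np.hstack([cv2.resize(t[205:285,375:455],(400,400)),cv2.resize(s[175:245,305:375],(400,400))]))
E
```

```text
down at 0.020499999999999994 f 5.745356304026134 [-3.5089  0.6547  1.4527] [ 0.546  -0.172   0.0337]
[-0.3994  0.3007  0.2173] 0.038425748102749575
11.9917
side [([344.0, 214.1], 0.56)] [([339.8, 210.8], 0.65)]
top [([416.3, 241.6], 0.56)] [([408.4, 243.6], 0.83)]
```

View pics/z2.png

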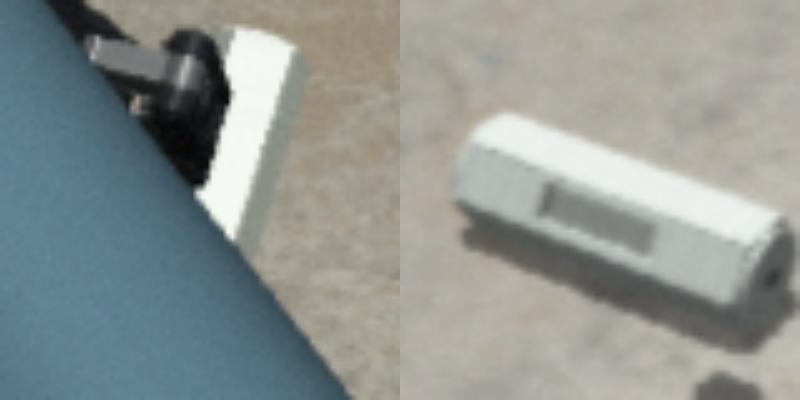

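The slot now shows on the upper left flat, at about (340,213) in the side view, so the first 60° roll worked. Next I'll locate the bar's centre and grip it there.

Run:
```python
from h import *
n=np.array([-np.sin(AB),np.cos(AB),0])
off=.0173*n
for c,px in(("side",[339.8,213.3]),("side",[339.8,210.8]),("top",[408.4,243.6])):
    print(onplane(c,px,.03)-off)
# side end points of the top white flat, z=.04 : left-far(505,112),right(785,212) right edge
for px in([505,112],[785,212],[470,140],[752,243]):
    print(onplane("side",[305+(px[0]-400)/5.714,175+px[1]/5.714],.04))
```

```text
[ 0.5834 -0.1787  0.03  ]
[ 0.5859 -0.1877  0.03  ]
[ 0.5793 -0.1767  0.03  ]
[ 0.6387 -0.2077  0.04  ]
[ 0.5213 -0.1708  0.04  ]
[ 0.6456 -0.1854  0.04  ]
[ 0.5283 -0.1485  0.04  ]
```

Run:
```python
from h import *
yb=np.radians(-17.8); c=np.array([.583,-.1772,.02])
b=grasp(c,yb,-30,.012,80)
e=read_eef_pos(); b=(e[2]-.02)/np.cos(np.pi/6); print("b_eff",b)
movel(*pose(c+[0,0,.10],yb,-30,b)); movel(*pose(c+[0,0,.14],yb,0,b)); movel(*pose(c+[0,0,.14],yb,30,b))
move_ptp(*pose(FIX+[0,0,.14],AF,30,b)); movel(*pose(FIX+[0,0,.085],AF,30,b))
print(read_finger_gap(),read_grasp_force(),read_ft_force(),read_eef_pos(),read_time_s())
for cam in("side","top"):
    im=read_camera(cam); cv2.imwrite(f"pics/{cam}3.png",im[...,::-1])
    for n in("bar","slot","latch_knob"): print(cam,n,[(d["at"],round(d["confidence"],2)) for d in tip_of(cam,n)[:2]])
print(proj("side",FIX+[0,0,.085]),proj("side",FIX+[0,0,.105]))
cv2.imwrite("pics/z3.png",cv2.resize(cv2.imread("pics/side3.png")[230:430,210:430],(770,600)[0:2] if 0 else (660,600)))
```

```text
back 0.012000000000000004 gap 0.03814520774849156 grip 83.01824424415827 ft [-1.066   1.0013  2.1566] t 15.675
b_eff 0.01246823289085414
0.038148234071603 82.1812068298459 [-0.2977 -0.4373 -4.1563] [0.5558 0.1948 0.0959] 19.775
side bar [([291.8, 317.5], 0.67), ([401.2, 314.4], 0.56)]
side slot [([291.8, 311.9], 0.78)]
side latch_knob [([402.6, 315.7], 0.83)]
top bar [([218.0, 250.7], 0.76)]
top slot [([212.2, 252.0], 0.77)]
top latch_knob [([193.3, 337.9], 0.8)]
[[294.0307 322.3526]] [[293.2644 312.7106]]
```

View pics/z3.png

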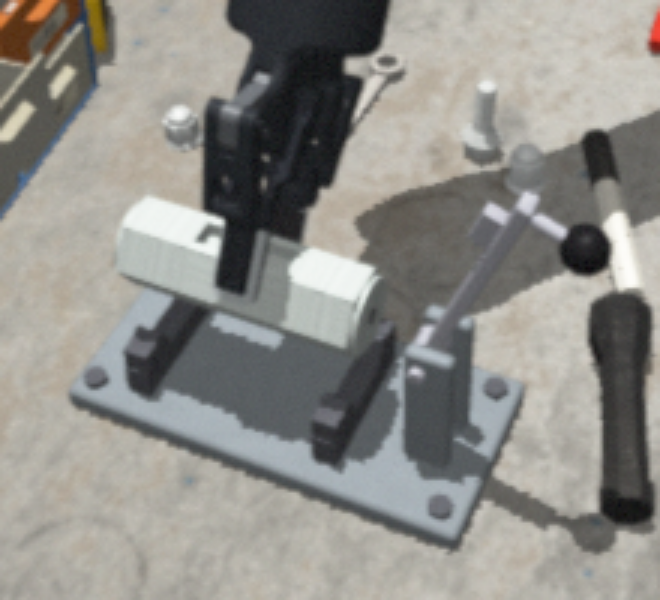

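The bar is held over the saddles with the slot on top. I'll compare the end corners I can see with where they should project, to get the error along the bar.

Run:
```python
from h import *
a=np.array([np.cos(AF),np.sin(AF),0]);n=np.array([-a[1],a[0],0])
c=FIX+[0,0,.085]
for s in(1,-1):
    for l,z in((-.0115,.02),(.0115,.02),(.0231,0),(.0115,-.02)):
        q=proj("side",c+a*.065*s+n*l+[0,0,z])[0]; print(s,l,z,(q-[210,230])*3)
q=proj("side",c+a*.025+n*.007+[0,0,.02])[0]; print("slot far-left corner",(q-[210,230])*3)
q=proj("side",c+a*.025-n*.007+[0,0,.02])[0]; print("slot far-right corner",(q-[210,230])*3)
q=proj("side",c+a*.026)[0]-proj("side",c+a*.025)[0];print("px/mm",q*3)
im=cv2.imread("pics/side3.png");cv2.imwrite("pics/z4.png",cv2.resize(im[290:350,245:345],(800,480),interpolation=cv2.INTER_CUBIC))
print(np.array(proj("side",FIX+a*.052+n*0+[0,0,.03])),proj("side",FIX-a*.052+[0,0,.03]))
```

```text
1 -0.0115 0.02 [143.8545 194.7525]
1 0.0115 0.02 [119.6391 225.2299]
1 0.0231 0 [111.7265 269.9977]
1 0.0115 -0.02 [128.4172 281.8508]
-1 -0.0115 0.02 [384.926  271.9096]
-1 0.0115 0.02 [365.1223 306.2425]
-1 0.0231 0 [355.2727 353.3819]
-1 0.0115 -0.02 [365.7538 363.4874]
slot far-left corner [196.5545 242.8027]
slot far-right corner [210.546  223.5755]
px/mm [-1.7956 -0.5963]
[[266.2273 336.7967]] [[327.1886 358.1525]]
```

View pics/z4.png

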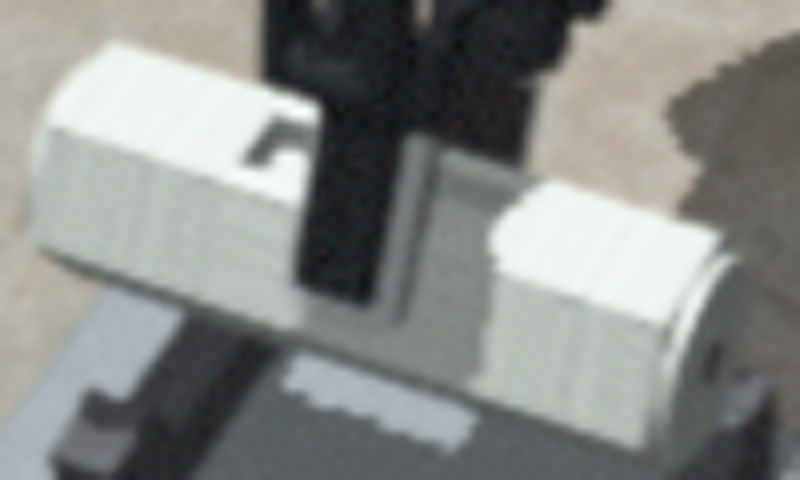

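The slot corners match the prediction to within about 1 mm, so I'll seat the bar.

Run:
```python
from h import *
b=.0125
z=lower(FIX[0],FIX[1],AF,30,b,.060,.044,lim=7.,step=.0015)
print(read_ft_torque(),read_time_s())
move_gripper(.050)
o=ori(AF,30); p=np.array(read_eef_pos()); movel(p-.10*o.apply([0,0,1]),o.as_quat())
move_ptp(*pose([.42,.12,.33],AF,0,0))
print(read_time_s(),read_ft_force())
for cam in("side","top"):
    im=read_camera(cam); cv2.imwrite(f"pics/{cam}5.png",im[...,::-1])
    for n in("bar","slot","latch_knob"): print(cam,n,[(d["at"],round(d["confidence"],2)) for d in tip_of(cam,n)[:2]])
print("exp bar",proj("side",FIX+[0,0,.05]),"slot",proj("side",FIX+[0,0,.07]),proj("top",FIX+[0,0,.07]))
cv2.imwrite("pics/z5.png",cv2.resize(cv2.imread("pics/side5.png")[270:420,220:420],(800,600),interpolation=cv2.INTER_CUBIC))
```

```text
down at 0.04799999999999999 f 17.905764894951268 [-8.9214 -9.4782 13.9183] [0.5552 0.1953 0.0612]
[-0.7614  1.1433  0.59  ] 22.5917
24.85 [-1.0936 -0.9713 -0.3714]
side bar [([291.8, 337.9], 0.94), ([297.9, 360.0], 0.3)]
side slot [([402.0, 314.3], 0.69), ([291.6, 327.5], 0.61)]
side latch_knob [([403.1, 316.2], 0.91)]
top bar [([220.7, 257.3], 0.75)]
top slot [([219.8, 254.8], 0.83)]
top latch_knob []
exp bar [[295.3099 338.4485]] slot [[294.5883 329.3684]] [[219.644  254.6573]]
```

View pics/z5.png

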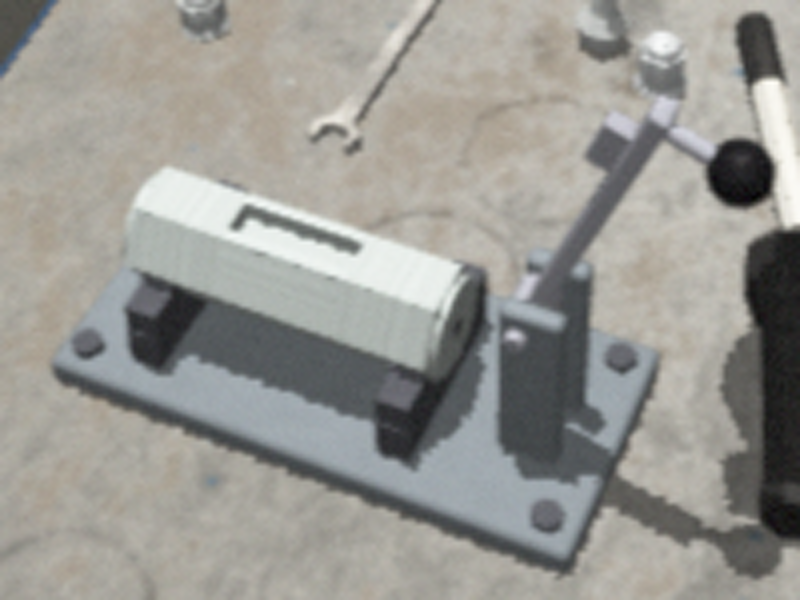

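The bar is seated with the slot up, its near edge running (232,228)→(360,250) in the crop. I'll do one numeric check of the centring against the saddles, then take the knob.

Run:
```python
from h import *
a=np.array([np.cos(AF),np.sin(AF),0]);n=np.array([-a[1],a[0],0])
P_=lambda al,l,z:(proj("side",FIX+a*al+n*l+[0,0,z])[0]-[220,270])*4
obs=[(.059,[128,292]),(-.045,[377,380])]
s=least_squares(lambda p:np.r_[[*(P_(al+p[0]*.01,p[1]*.01,p[2]*.01)-o) for al,o in obs]].ravel(),[0,3,4])
print("saddle shift along, lat, z (cm)",s.x,s.fun)
ob=[(.025,.007,[230,228]),(.025,-.007,[246,205]),(-.025,-.007,[362,243])]
s=least_squares(lambda p:np.r_[[*(P_(al+p[0]*.01,l+p[1]*.01,.07)-o) for al,l,o in ob]].ravel(),[0,0])
print("slot shift (cm)",s.x,s.fun)
# knob
print(tri([403.0,315.8],[193.0,337.]),tri([404.6,313.8],[192.1,335.9]))
h=FIX+[0,0,.077]-.092*a
for t in(1.85,1.9,1.95,2.0):
    K=h+a*(.110*np.cos(t)-.03*np.sin(t))+np.array([0,0,.110*np.sin(t)+.03*np.cos(t)]); print(t,K,proj("side",K),proj("top",K))
```

```text
File "<stdin>", line 5
    s=least_squares(lambda p:np.r_[[*(P_(al+p[0]*.01,p[1]*.01,p[2]*.01)-o) for al,o in obs]].ravel(),[0,3,4])
                                    ^^^^^^^^^^^^^^^^^^^^^^^^^^^^^^^^^^^^^^
SyntaxError: iterable unpacking cannot be used in comprehension
```

Run:
```python
from h import *
a=np.array([np.cos(AF),np.sin(AF),0]);n=np.array([-a[1],a[0],0])
P_=lambda al,l,z:(proj("side",FIX+a*al+n*l+[0,0,z])[0]-[220,270])*4
obs=[(.059,[128,292]),(-.045,[377,380])]
s=least_squares(lambda p:np.ravel([P_(al+p[0]*.01,p[1]*.01,p[2]*.01)-o for al,o in obs]),[0,3,4])
print("saddle shift along, lat, z (cm)",s.x,s.fun)
ob=[(.025,.007,[230,228]),(.025,-.007,[246,205]),(-.025,-.007,[362,243])]
s=least_squares(lambda p:np.ravel([P_(al+p[0]*.01,l+p[1]*.01,.07)-o for al,l,o in ob]),[0,0])
print("slot shift (cm)",s.x,s.fun)
print(tri([403.0,315.8],[193.0,337.]),tri([404.6,313.8],[192.1,335.9]))
h=FIX+[0,0,.077]-.092*a
for t in(1.85,1.9,1.95,2.0):
    K=h+a*(.110*np.cos(t)-.03*np.sin(t))+np.array([0,0,.110*np.sin(t)+.03*np.cos(t)]); print(t,K,proj("side",K),proj("top",K))
```

```text
saddle shift along, lat, z (cm) [0.1792 2.5919 3.9571] [ 0.2225 -0.6201 -0.2123  0.5914]
slot shift (cm) [ 0.1064 -0.0221] [-2.7894  1.0112 -0.7633 -1.7524  3.5067  0.43  ]
[0.3995 0.2207 0.1638] [0.3997 0.221  0.1681]
1.85 [0.406  0.2206 0.1745] [[398.6827 308.7097]] [[191.5931 332.8193]]
1.9 [0.4012 0.2212 0.1714] [[402.2102 311.5699]] [[191.5762 335.7784]]
1.95 [0.3966 0.2217 0.1681] [[405.5936 314.5226]] [[191.6126 338.6299]]
2.0 [0.3922 0.2223 0.1645] [[408.8214 317.5572]] [[191.7019 341.3653]]
```

```bash
cat >> h.py <<'E'
a=np.array([np.cos(AF),np.sin(AF),0]); H=FIX+[0,0,.077]-.0905*a
def knob(t): return H+a*(.110*np.cos(t)-.03*np.sin(t))+np.array([0,0,.110*np.sin(t)+.03*np.cos(t)])
E
python3 - <<'E'
from h import *
q=ori(AF,0).as_quat(); up=np.array([0,0,.003])
t=1.925; K=knob(t)+up; print(K)
for tt in np.linspace(t,0,9): assert inverse_kinematics(knob(tt)+up,q) is not None,tt
move_gripper(.06,30); move_ptp(K+[0,0,.08],q); f0=np.array(read_ft_force())
movel(K+[0,0,.02],q); movel(K,q,speed=.06); print("at knob",np.array(read_ft_force())-f0)
move_gripper(.012,30); print("gap",read_finger_gap(),read_grasp_force(),np.array(read_ft_force())-f0,read_time_s())
for tt in np.linspace(t,.0,13)[1:]:
    movel(knob(tt)+up,q,speed=.08); f=np.array(read_ft_force())-f0; print(round(tt,2),f,round(read_finger_gap(),4))
    if np.linalg.norm(f)>25: print("STOP");break
print(read_time_s(),read_eef_pos())
cv2.imwrite("pics/side6.png",read_camera("side")[...,::-1]); read_camera("top")
print(tip_of("side","latch_knob")[:1],proj("side",knob(0)))
E
```

```text
[0.4004 0.2213 0.1728]
at knob [ 0.5625  0.9897 -0.6859]
gap 0.019904032226398267 29.22122150659561 [-1.3008 -2.1263  3.9714] 27.7083
1.76 [-2.0905 -2.618   4.4704] 0.0198
1.6 [-0.1619 -2.2818 -0.0438] 0.0199
1.44 [ 0.5903 -2.9975 -4.2216] 0.0199
1.28 [ 0.9929 -4.3633 -4.3381] 0.0198
1.12 [ 1.3866 -4.1996 -3.2199] 0.0199
0.96 [ 0.8687 -5.4841 -2.5237] 0.02
0.8 [ 1.3699 -6.0871 -0.403 ] 0.0192
0.64 [ 1.9623 -5.3822  0.0665] 0.0192
0.48 [ 4.2019 -6.3235  1.7102] 0.0177
0.32 [ 8.6894 -6.387   3.8364] 0.012
0.16 [ 9.4618 -7.6497  3.4689] 0.0125
0.0 [11.2768 -7.3931  2.5182] 0.0123
32.2083 [0.5864 0.1964 0.1148]
[{'at': [285.6, 302.7], 'confidence': 0.95}] [[281.125  307.8169]]
```

Run:
```python
from h import *
q=ori(AF,0).as_quat()
move_gripper(.06,30); p=np.array(read_eef_pos()); print(p,read_ft_force()); movel(p+[0,0,.09],q); movel(p+[-.1,-.1,.16],q)
K={}
for c in("side","top"):
    cv2.imwrite(f"pics/{c}7.png",read_camera(c)[...,::-1]); d=tip_of(c,"latch_knob"); print(c,[(e["at"],e["confidence"]) for e in d[:2]]); K[c]=d[0]["at"] if d else None
for t in(.5,.4,.3,.2,.1,.07,0): print(t,knob(t),proj("side",knob(t)),proj("top",knob(t)))
if all(K.values()): print(tri(K["side"],K["top"]))
print(read_time_s(),read_ft_force())
cv2.imwrite("pics/z7.png",cv2.resize(cv2.imread("pics/side7.png")[270:420,220:420],(800,600),interpolation=cv2.INTER_CUBIC))
```

```text
[0.5745 0.2    0.1099] [0.1618 0.704  0.4054]
side [([288.5, 302.1], 0.83)]
top []
0.5 [0.5476 0.2025 0.1561] [[296.6407 288.1527]] [[208.5178 250.6902]]
0.4 [0.555  0.2015 0.1475] [[292.1044 291.243 ]] [[210.3506 247.4184]]
0.3 [0.5616 0.2007 0.1382] [[288.274  294.8078]] [[212.1506 244.7821]]
0.2 [0.5672 0.2    0.1283] [[285.1644 298.7943]] [[213.8987 242.7908]]
0.1 [0.5717 0.1994 0.1178] [[282.7819 303.1487]] [[215.5772 241.4453]]
0.07 [0.5729 0.1992 0.1146] [[282.2089 304.5187]] [[216.0649 241.1668]]
0 [0.5752 0.1989 0.107 ] [[281.125  307.8169]] [[217.1707 240.7387]]
35.025 [ 0.4522 -0.2102 -0.2593]
```

View pics/z7.png

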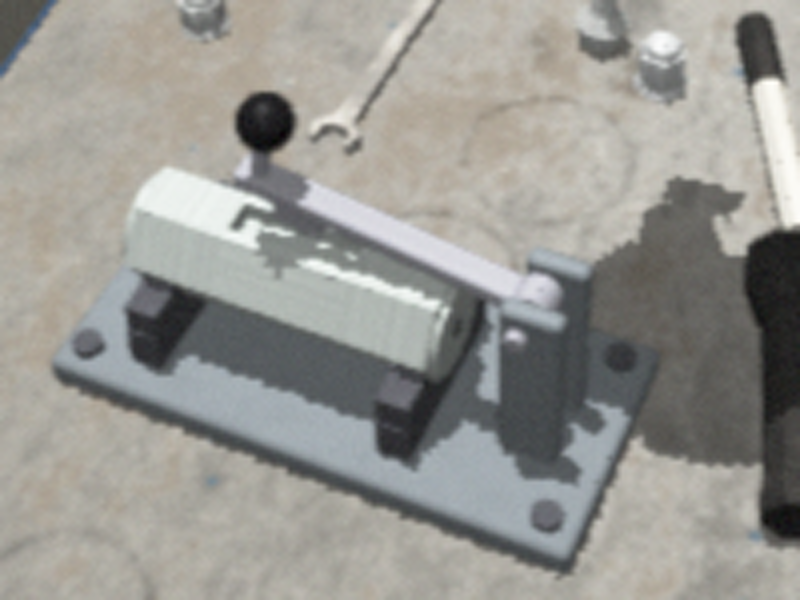

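The ball, at (266,121) in the crop, slipped out of the pads with the arm about 0.2 rad from shut. The key is lined up over the slot. I'll press the ball down with closed fingertips, watching the force.

Run:
```python
from h import *
q=ori(AF,0).as_quat(); move_gripper(0.0,30)
top=.011+.019
K=knob(.25)+[0,0,top+.03]; move_ptp(K,q); pause(.1); f0=np.array(read_ft_force())
K=knob(.25)+[0,0,top+.006]; movel(K,q)
for t in np.r_[.22:-.0801:-.02]:
    movel(knob(t)+[0,0,top],q,speed=.05); pause(.05); f=np.array(read_ft_force())-f0; print(round(t,2),f,read_eef_pos()[2]-top)
    if f[2]>22: break
p=np.array(read_eef_pos()); movel(p+[0,0,.06],q); movel(p+[-.1,-.1,.12],q)
K={}
for c in("side","top"):
    cv2.imwrite(f"pics/{c}8.png",read_camera(c)[...,::-1]); d=tip_of(c,"latch_knob"); print(c,[(e["at"],e["confidence"]) for e in d[:2]])
print(read_time_s(),read_ft_force())
cv2.imwrite("pics/z8.png",cv2.resize(cv2.imread("pics/side8.png")[270:420,220:420],(800,600),interpolation=cv2.INTER_CUBIC))
```

```text
0.22 [ 0.1606 -0.0058 -0.5799] 0.13039017536013955
0.2 [0.3745 0.5471 0.4548] 0.12824492522907294
0.18 [-0.2791  0.0493  0.0188] 0.1260973034912175
0.16 [-0.1883  0.6052 -0.3627] 0.12412740275678866
0.14 [ 1.0155 -0.4003  0.2136] 0.12203070861310403
0.12 [ 0.4075  0.5752 -0.1794] 0.11984283781455626
0.1 [0.3068 0.2109 1.193 ] 0.11767657631668643
0.08 [-0.6385  0.0181  0.4269] 0.11550403664530498
0.06 [-0.0273 -0.2234  1.5908] 0.1133514541930426
0.04 [ 0.4972 -0.2059  0.6245] 0.11112872073707308
0.02 [ 0.1046 -0.0768 -0.1151] 0.1089711420792257
0.0 [0.5554 0.1823 1.5963] 0.10705625729467583
-0.02 [-3.086  -2.4497 10.8698] 0.10659867500238152
-0.04 [-7.2538 -4.5491 19.5877] 0.1062114815360316
-0.06 [-10.8378  -7.1856  28.7305] 0.1059025075956973
side [([282.8, 310.2], 0.78)]
top []
43.2417 [ 0.8762  0.0797 -0.6246]
```

View pics/z8.png

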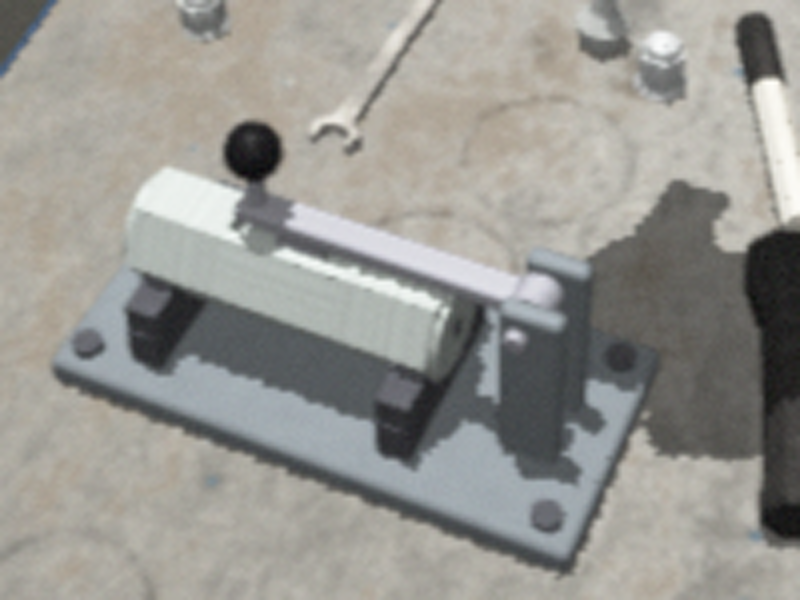

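The arm met its hard stop with the knob at 0.106 to 0.107 m, which is the fully-down height, and the picture shows the key in the slot. The robot is clear of everything.

```bash
python3 -c "
from bench import *
print(sign_off())"
```

```text
the job is handed in; nothing more can be done
None
```

The bar lies in the saddles with the slot on top and centred to about 1 mm, the locating arm is fully down with its key in the slot, the robot is touching nothing, and the job was handed in at about 43 s; the ball slipped out of the grip partway, so I pressed the arm down the last 0.2 rad with closed fingertips on the knob.

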